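Load a chess-set box into the hinge-drilling jig

ROBOT

A 6-joint arm with a two-finger parallel gripper is mounted at the origin on the work surface. World frame = base frame: x ahead of the robot, y to its left, z up, the work surface at z = 0. Lengths are in m, angles in degrees, forces in N, time in s.
With the tool pointing down it reaches from about 0.4 to 0.825 m from the base axis. Payload 7 kg.
Tool frame: the origin (TCP) lies midway between the tips of the shut fingers; the grasp point (between the pads) lies 19 mm behind it; z points along the fingers, y is the line along which they close (so a half turn about z gives the same grasp; the last joint's range is limited). The gripper opens to 88 mm and grips with 3 to 60 N. Pads are 19 mm wide; open, the fingers measure 130 mm over their backs; the gripper's body (78 mm by 193 mm) begins 47 mm behind the grasp point.
Start: joints at [92.939, 20.546, 0.682, 0, -70.136, -16.507], TCP at [0.158, 0.656, 0.227] pointing down, gripper open.
Joint ranges: [-176.03, 176.03], [-82.01, 121.73], [-58.28, 71.71], [-173.87, 95.51], [-174.79, -0.11], [-173.66, 173.66]. Speed limits (degrees/s): [136.94, 136.94, 172.46, 180, 180, 180].

INTERFACE

Orientations are given as [roll, pitch, yaw] about the fixed x, y, z axes, in that order (R = Rz(yaw) Ry(pitch) Rx(roll)).
In Python, from plant import r, eyes, workorder gives the robot as it stands.
- The arm moves only by the tool step_arm, never from a script. Its argument "plan" is a list of rows, each a list of 5 numbers: the shift along the tool's x, y, z each as a share of 25 cm, from -1 to 1, then the turn about the tool's z as a share of 60 degrees, from -1 to 1, then the finger opening in mm, from 0 to 87.6. In form: [[x, y, z, turn, jaw], ...]. A call has 1 to 12 rows; each row is the pose to reach, as a shift and turn from the pose commanded when the call began, along the tool's axes at that moment; what a row does not reach only later rows make up. A row lasts 1/12 s, in which the tool goes at most 41.7 mm and 7.16 degrees, less where a joint would pass 70% of its speed; a pose out of reach is approached as far as the arm can. A call with a number of a shift or a turn outside -1 to 1 is refused whole. A call with a gripper value outside its range is refused whole. The fingers move at their own pace and stop on an object; "newtons" is the grip in N (left out, the last holds). Time passes only in rows, so rows that repeat a pose let the fingers close. It gives the time, the measured TCP pose, the force, the opening and the grip force at its end, in the units of the state.
- r.get_state(): the state, without advancing time (a new reading comes with each control period).
- eyes.capture(name): name is "scene" or "top"; returns the picture (384x512x3 uint8, red, green, blue); there is no depth.
- eyes.camera_model(name): a dict with "fov_y" (degrees; the focal length in pixels is half the picture's height over the tangent of half this angle, whatever the lens; pixels are square), "cx", "cy" (the principal point, pixels), "world_to_cam" (4x4, takes a point from world to camera coordinates). Camera axes: x right, y up, looking along -z (the intrinsics and any distortion apply to the point x, -y, -z); pixel columns grow to the right and rows downward; lengths in m; the calibration is good to about 2 mm. A picture is of the moment at which its call begins. camera_model takes no time and is no camera call.
- workorder.close_job(): hands the job in; it is judged then, once.
The state is a dict: "time_s": time; "joints": joint angles; "qd": joint speeds; "joint_torque": joint torques, N m; "tcp_pos": TCP position; "eef_rot": TCP orientation; "contact_force": force on the tool from outside, world axes, zero at the start; "moment": the same for the moment, N m; "gripper_width": finger opening in m; "gripper_force": force on a finger pad.
Only numpy, scipy, OpenCV 4.12 (cv2) and the standard library are available. Lean on these libraries where they do the work, as an engineer would, in place of code of your own. Each camera call takes 0.05 s, during which the arm holds its last target. There are 200 camera calls.

TASK

Push the wooden box on the jig board down the narrow lane between the two steel rails until it sits squarely against the end stop. The rails have just been set with the calipers, so neither the box nor the robot may touch either of them. Only push the box with the fingers, upright on the board: do not lift or tip it, and leave everything else on the bench where it stands.

Things in the scene. Friction and masses are not known exactly. Their poses are not given: they have to be found in the camera images.
- jig: Fixed plywood board, 400 (x) by 280 (y) by 12 mm. Origin: centre of its underside, on the bench. Its +x is the pushing way (to the robot's left, world +y, turned up to 0.3 rad), from the open half (x < 0) into the lane; +y lies left of that way. Lane: 130 mm between the rails, centred on y = 0, mouth at x = 10 mm, end stop's near face at x = 185 mm. Rail tops 30 mm above the bench.
- rail_left: Steel rail, 175 mm long (jig x 10 to 185 mm), 12 mm wide, 18 mm high, standing on the board, fixed. Origin: centre of its underside, at jig (97.5, 71, 12) mm; same axes as the jig.
- rail_right: The same steel rail on the other side of the lane: origin at jig (97.5, -71, 12) mm; same axes.
- end_stop: Steel bar across the far end of the lane, 12 mm thick along x, 120 mm wide, 30 mm high, fixed on the board. Origin: middle of the lower edge of its near face (the face the box comes against), at jig (185, 0, 12) mm; same axes.
- set_box: Closed brown wooden box, 90 (x) by 110 (y) by 70 mm high, 0.3 to 0.6 kg, loose; small brass plate on its -x face (look only), pale panel on the lid. Origin: centre of its underside. It starts on the open half of the board, before the mouth, up to 25 mm off the lane's centre line and turned up to 0.28 rad from the jig; its x points roughly along the jig's x. Its top is 82 mm above the bench.
- knight: Black ebony knight, half finished, 38 mm wide base, 75 mm tall, loose, standing on the jig board outside one of the rails (about 116 mm from the lane's centre line). Origin: centre of its underside.
- pawn: Pale boxwood pawn, 30 mm wide base, 56 mm tall, loose, standing on the jig board outside the other rail (about 116 mm from the lane's centre line). Origin: centre of its underside.
- bishop: Pale boxwood bishop, 34 mm base, 73 mm tall, loose, standing on the bench beyond the jig. Origin: centre of its underside.
- calipers: Brass calipers lying on the bench, 170 mm long, 8 mm thick, loose. Origin: under the middle of the beam, which runs along its x.
- rasp: Steel rasp with a beech handle, 312 mm long, 23 mm thick, loose, lying on the bench beyond the jig. Origin on the bench, 40 mm from the blade's handle end; blade along its +x (to 160 mm), handle along -x (to -152 mm).
- mallet: Wooden mallet lying on the bench, 233 mm long, head 90 mm wide and 56 mm thick, loose. Origin on the bench under the handle; head at its +x end.
- jar: Green glass jar of finished pawns, 96 mm across, 117 mm tall, fixed. Origin: centre of its underside.
- vise: Small cast-iron vise gripping a boxwood rook, about 200 by 130 mm and 160 mm tall, fixed. Origin: centre of the underside of its base.
Things that resemble listed ones, but are neither listed nor needed, are in the scene too. What is shaped like the set_box but blue or red is not meant.

How it is judged:
By the outcome, as a careful person would: the job done as asked, in the order asked, and still so for the second after the job is handed in, with the robot touching nothing.
It also fails if it takes over 72 s, if anything falls off the work surface, if the arm or the gripper's body presses on something with over 40 N, if the wrist force passes 120 N, or if a joint passes its speed limit or range.

## Working session

There is one attempt and no reset: what is moved stays moved. The work goes in short steps, Python scripts to look and compute and a tool call to move; the robot and the scene stay as the last step left them, time stands still between calls to the robot, and variables do not carry over. Pictures are saved under pics/ and viewed, at most 10 in all, crops included, and the job is handed in when it is done.

Besides the shell and the picture viewer there is one more tool, called after "Request:" as name([rows], argument=value, ...), one row to a line, values as JSON. step_arm: Moves the arm, as the interface text tells. Its arguments: {"type":"object","properties":{"plan":{"type":"array"},"newtons":{"type":"number"}},"required":["plan"]}

```bash
mkdir -p pics; ls
python3 - <<'E'
from plant import r, eyes, workorder
import cv2
print(r.get_state())
for n in("scene","top"):
    im=eyes.capture(n); cv2.imwrite(f"pics/{n}0.png",im[:,:,::-1]); print(n,eyes.camera_model(n))
E
```

```text
pics
{'time_s': 0.0, 'joints': array([ 9.29381459e+01,  2.05903342e+01,  6.34011296e-01, -1.95417434e-02,
       -7.01339242e+01, -1.65069802e+01]), 'qd': array([-0.00059439,  0.04170698, -0.05145119,  0.02269209, -0.00471075,
        0.10887577]), 'joint_torque': array([ 1.17076328e-03, -5.82722104e+01,  2.93057531e+01,  6.99724495e+00,
        7.05740356e-03, -1.55809826e-04]), 'tcp_pos': array([0.15827741, 0.6556923 , 0.22563872]), 'eef_rot': array([ 1.79908252e+02, -8.03109960e-03, -1.35754831e+01]), 'contact_force': array([-0.69852785, -0.20903432, -0.07806577]), 'moment': array([-0.00718918, -0.00221248, -0.00358737]), 'gripper_force': 0.0, 'gripper_width': 0.08804106428369314}
scene {'fov_y': 52.330044466550945, 'cx': 255.5276820446132, 'cy': 192.7919817039735, 'world_to_cam': array([[-0.70123454,  0.71263933,  0.02037882,  0.32034772],
       [-0.3855336 , -0.40309815,  0.82998537,  0.18227862],
       [ 0.59969489,  0.5741577 ,  0.55741276, -1.68770674],
       [ 0.        ,  0.        ,  0.        ,  1.        ]])}
top {'fov_y': 49.35871950575955, 'cx': 259.8354986523845, 'cy': 194.19687481267664, 'world_to_cam': array([[ 2.36662342e-02, -9.99719273e-01,  1.13311796e-03,
         4.61409626e-03],
       [ 9.84545227e-01,  2.35037243e-02,  1.73546165e-01,
        -4.74656779e-01],
       [-1.73524078e-01, -2.99157829e-03,  9.84825083e-01,
        -1.35026864e+00],
       [ 0.00000000e+00,  0.00000000e+00,  0.00000000e+00,
         1.00000000e+00]])}
```

View pics/top0.png

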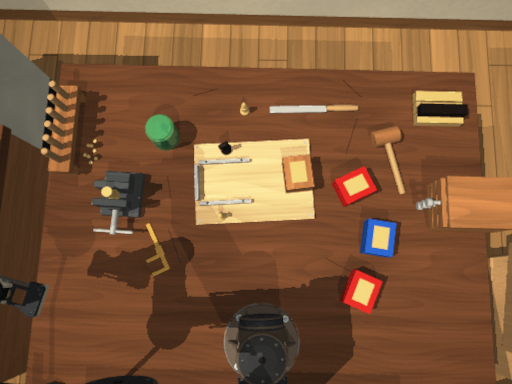

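View pics/scene0.png

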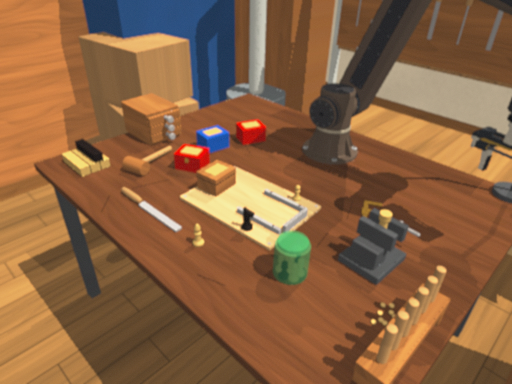

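The top view shows the jig at about (193–314, 140–223) with the lane to the left and the end stop at (198,183). The brown box is at (298,172), the knight at (225,148) and the pawn at (222,215). The scene view agrees. The arm is clear of the board. Next I measure the board, the box and the end stop.

```bash
cat > h.py <<'E'
from plant import r, eyes, workorder
import cv2, numpy as np
def K(m): 
    f=192/np.tan(np.radians(m["fov_y"]/2)); return f,m["cx"],m["cy"]
def ray(name,uv,z):
    m=eyes.camera_model(name); f,cx,cy=K(m); W=np.array(m["world_to_cam"]); R,t=W[:3,:3],W[:3,3]
    uv=np.atleast_2d(uv).astype(float)
    d=np.c_[(uv[:,0]-cx)/f,-(uv[:,1]-cy)/f,-np.ones(len(uv))]@R; c=-R.T@t
    return (c+d*((z-c[2])/d[:,2])[:,None])[:,:2]
def proj(name,P):
    m=eyes.camera_model(name); f,cx,cy=K(m); W=np.array(m["world_to_cam"])
    p=np.atleast_2d(P)@W[:3,:3].T+W[:3,3]; return np.c_[cx+f*p[:,0]/-p[:,2],cy+f*p[:,1]/p[:,2]]
def rect(P):   # metric min-area rect: centre, sides, angle
    return cv2.minAreaRect((P*1000).astype(np.float32))
E
python3 - <<'E'
from h import *
s=cv2.imread("pics/top0.png")
cv2.imwrite("pics/top0z.png",cv2.resize(s[130:235,180:325],None,fx=5,fy=5,interpolation=cv2.INTER_CUBIC))
hsv=cv2.cvtColor(s,cv2.COLOR_BGR2HSV)
for p in [(270,200),(298,172),(290,160),(310,185),(225,160),(198,185),(180,230)]: print(p,hsv[p[1],p[0]])
E
```

```text
(270, 200) [ 21 106 245]
(298, 172) [ 23 123 245]
(290, 160) [ 14 159 225]
(310, 185) [ 14 162 206]
(225, 160) [ 24  25 216]
(198, 185) [ 25  23 135]
(180, 230) [ 12 164 112]
```

View pics/top0z.png

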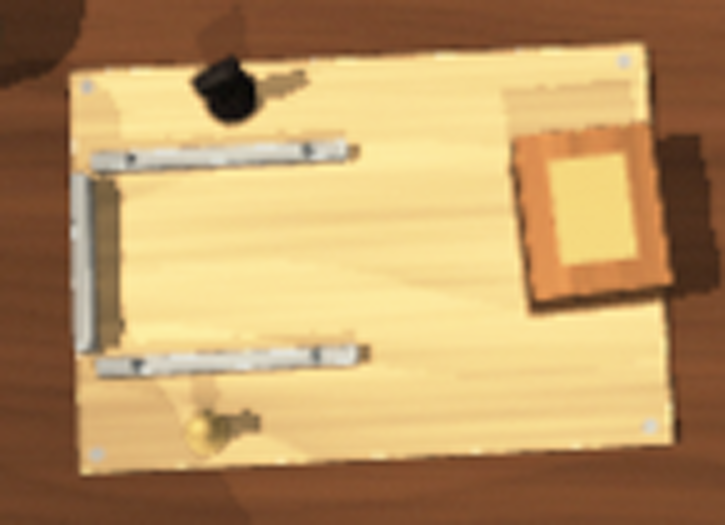

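The zoom shows the board corners at crop (70,72), (645,44), (673,442) and (80,472). The box lid's corners are near (513,138), (650,122), (672,287) and (533,302), with the lid panel centred near (594,209). The rails are at crop y≈155 and y≈360, and the stop face is at x≈97.

```bash
cat >> h.py <<'E'
def largest(mask):
    c=cv2.findContours(mask,cv2.RETR_EXTERNAL,cv2.CHAIN_APPROX_NONE)[0]; return max(c,key=cv2.contourArea)
def lidpose(im, z=0.082):
    """upscaled masks in the top view: brown box blob & pale panel -> panel centre and axis"""
    o=(180,130); h=cv2.cvtColor(cv2.resize(im[130:240,180:330],None,fx=8,fy=8,interpolation=cv2.INTER_CUBIC),cv2.COLOR_BGR2HSV)
    box=cv2.inRange(h,(5,130,150),(18,255,255)); box=cv2.morphologyEx(box,cv2.MORPH_OPEN,np.ones((15,15)))
    # keep blob on the board only
    c=largest(box); fill=np.zeros_like(box); cv2.drawContours(fill,[c],-1,255,-1)
    pan=cv2.bitwise_and(fill,cv2.inRange(h,(19,60,180),(40,255,255))); p=largest(cv2.morphologyEx(pan,cv2.MORPH_OPEN,np.ones((9,9))))
    f=lambda c:ray("top",(c[:,0,:]+.5)/8-.5+o,z)
    return rect(f(c)),rect(f(p)),c,p
E
python3 - <<'E'
from h import *
s=cv2.imread("pics/top0.png")
g=lambda L:(np.array(L)+.5)/5-.5+[180,130]
B=ray("top",g([(70,72),(645,44),(673,442),(80,472)]),.012)*1000
print("board",B.round(0)); print(np.linalg.norm(B-np.roll(B,-1,0),axis=1).round(0),"centre",B.mean(0).round(1))
a=np.degrees(np.arctan2(*((B[0]+B[3]-B[1]-B[2])[::-1]))); print("yaw",a)
E2=ray("top",g([(97,177),(101,352)]),.042)*1000; print("stop near top edge",E2.round(0))
Rl=ray("top",g([(93,160),(355,150),(97,368),(365,354)]),.030)*1000; print("rails centre ends far/near, fwd then back",Rl.round(0))
L=ray("top",g([(513,138),(650,122),(672,287),(533,302)]),.082)*1000; print("lid",L.round(0),L.mean(0).round(0),np.linalg.norm(L-np.roll(L,-1,0),axis=1).round(0))
b,p,_,_=lidpose(s); print(b,p)
E
```

```text
board [[ 651.  250.]
 [ 681. -149.]
 [ 403. -169.]
 [ 373.  229.]]
[401. 279. 400. 279.] centre [526.9  40.3]
yaw 94.27180627975241
stop near top edge [[569. 223.]
 [450. 215.]]
rails centre ends far/near, fwd then back [[584. 228.]
 [595.  50.]
 [441. 219.]
 [455.  40.]]
lid [[ 592.  -55.]
 [ 605. -145.]
 [ 495. -159.]
 [ 483.  -69.]] [ 544. -107.] [ 91. 111.  91. 110.]
((545.7474975585938, -105.68673706054688), (112.096435546875, 93.60499572753906), 8.552151679992676) ((546.1132202148438, -107.13099670410156), (69.59223175048828, 50.160282135009766), 7.713981628417969)
```

Sizes match: the board measures 401×279 mm, centred at (527,40) with yaw 94.3°. The lid measures 91×111 mm, centred at (545,−107) with yaw about 98°. In jig terms the box sits at (−148,−7) mm and is turned +3.8°. I'll push with two partly opened fingers held square to the jig, with the tips about 40 mm up, above the 30 mm rails.

```bash
cat >> h.py <<'E'
JC=np.array([.527,.040]); JY=np.radians(94.3)
jx=np.array([np.cos(JY),np.sin(JY)]); jy=np.array([-jx[1],jx[0]])
def toj(P): d=np.asarray(P)-JC; return np.array([d@jx,d@jy])*1000
def tow(x,y): return JC+(x*jx+y*jy)/1000
def plan(p,yaw,start=None):
    """shares for a move to world p, yaw; start=(pos,yaw) or measured"""
    if start is None: s=r.get_state(); start=(s["tcp_pos"],s["eef_rot"][2])
    q=np.radians(start[1]); d=np.asarray(p)-start[0]
    return np.round([(d[0]*np.cos(q)+d[1]*np.sin(q))/.25,(d[0]*np.sin(q)-d[1]*np.cos(q))/.25,-d[2]/.25,-((yaw-start[1]+180)%360-180)/60],3)
def box(): 
    im=cv2.cvtColor(eyes.capture("top"),cv2.COLOR_RGB2BGR); return lidpose(im),im
E
python3 - <<'E'
from h import *
W=[((.158,.656,.227),-13.6),((.33,.49,.25),-40),((.47,.28,.25),-65),((.53,.05,.25),-85.7),((*tow(-225,-9),.22),-85.7)]
for a,b in zip(W,W[1:]): print(b,plan(b[0],b[1],a))
E
```

```text
((0.33, 0.49, 0.25), -40) [ 0.825  0.484 -0.092  0.44 ]
((0.47, 0.28, 0.25), -65) [ 0.969  0.284 -0.     0.417]
((0.53, 0.05, 0.25), -85.7) [ 0.935  0.171 -0.     0.345]
((np.float64(0.5528448797376497), np.float64(-0.18369184650171408), 0.22), -85.7) [ 0.939 -0.021  0.12  -0.   ]
```

Request:
step_arm([
  [0.825,0.484,-0.09,0.44,45],
  [0.825,0.484,-0.09,0.44,45],
  [0.825,0.484,-0.09,0.44,45],
  [0.825,0.484,-0.09,0.44,45],
  [0.825,0.484,-0.09,0.44,45],
  [0.825,0.484,-0.09,0.44,45],
  [0.825,0.484,-0.09,0.44,45],
  [0.825,0.484,-0.09,0.44,45],
  [0.825,0.484,-0.09,0.44,45],
  [0.825,0.484,-0.09,0.44,45],
])

```text
time_s: 0.93
tcp_pos: [0.3299, 0.4906, 0.2486]
eef_rot: [180.0, -0.0, -39.9]
contact_force: [0.0, 0.2, -0.5]
gripper_width: 0.0454
gripper_force: 0.0
```

Request:
step_arm([
  [0.97,0.284,0,0.417,45],
  [0.97,0.284,0,0.417,45],
  [0.97,0.284,0,0.417,45],
  [0.97,0.284,0,0.417,45],
  [0.97,0.284,0,0.417,45],
  [0.97,0.284,0,0.417,45],
  [0.97,0.284,0,0.417,45],
  [0.97,0.284,0,0.417,45],
  [0.97,0.284,0,0.417,45],
  [0.97,0.284,0,0.417,45],
])

```text
time_s: 1.77
tcp_pos: [0.4701, 0.2812, 0.2488]
eef_rot: [180.0, -0.0, -64.9]
contact_force: [0.3, 0.1, -0.3]
gripper_width: 0.0452
gripper_force: 0.0
```

Request:
step_arm([
  [0.935,0.17,0,0.345,45],
  [0.935,0.17,0,0.345,45],
  [0.935,0.17,0,0.345,45],
  [0.935,0.17,0,0.345,45],
  [0.935,0.17,0,0.345,45],
  [0.935,0.17,0,0.345,45],
  [0.935,0.17,0,0.345,45],
  [0.935,0.17,0,0.345,45],
  [0.935,0.17,0,0.345,45],
  [0.935,0.17,0,0.345,45],
])

```text
time_s: 2.6
tcp_pos: [0.5309, 0.0517, 0.249]
eef_rot: [180.0, 0.0, -85.6]
contact_force: [-0.9, 0.0, 0.5]
gripper_width: 0.0448
gripper_force: 0.0
```

Request:
step_arm([
  [0.94,-0.02,0.12,0,45],
  [0.94,-0.02,0.12,0,45],
  [0.94,-0.02,0.12,0,45],
  [0.94,-0.02,0.12,0,45],
  [0.94,-0.02,0.12,0,45],
  [0.94,-0.02,0.12,0,45],
  [0.94,-0.02,0.12,0,45],
  [0.94,-0.02,0.12,0,45],
  [0.94,-0.02,0.12,0,45],
  [0.94,-0.02,0.12,0,45],
])

```text
time_s: 3.43
tcp_pos: [0.5541, -0.1822, 0.2193]
eef_rot: [-180.0, 0.0, -85.6]
contact_force: [-0.6, 1.2, -0.5]
gripper_width: 0.0448
gripper_force: 0.0
```

Request:
step_arm([
  [-0.01,0,0.3,0,45],
  [-0.02,0,0.5,0,45],
  [-0.02,0,0.6,0,45],
  [-0.02,0,0.66,0,45],
  [-0.02,0,0.71,0,45],
  [-0.02,0,0.71,0,45],
  [-0.02,0,0.71,0,45],
  [-0.02,0,0.71,0,45],
])

```text
time_s: 4.1
tcp_pos: [0.555, -0.1781, 0.0434]
eef_rot: [-179.8, -0.0, -85.6]
contact_force: [-0.5, -0.5, 0.4]
gripper_width: 0.0452
gripper_force: 0.0
```

Run:
```python
from h import *
s=r.get_state(); print(s["tcp_pos"],s["eef_rot"],toj(s["tcp_pos"][:2]),s["contact_force"])
(b,p,_,_),im=box(); print(b,p)
cv2.imwrite("pics/t1.png",cv2.resize(im[110:260,180:380],None,fx=4,fy=4,interpolation=cv2.INTER_CUBIC))
```

```text
[ 0.55496047 -0.178112    0.04338655] [-1.79842105e+02 -3.31863584e-02 -8.55853522e+01] [-219.59448652  -11.52800897] [-0.47753745 -0.45965596  0.40436146]Traceback (most recent call last):
  File "<stdin>", line 3, in <module>
  File "h.py", line 36, in box
    im=cv2.cvtColor(eyes.capture("top"),cv2.COLOR_RGB2BGR); return lidpose(im),im
                                                                   ~~~~~~~^^^^
  File "h.py", line 23, in lidpose
    pan=cv2.bitwise_and(fill,cv2.inRange(h,(19,60,180),(40,255,255))); p=largest(cv2.morphologyEx(pan,cv2.MORPH_OPEN,np.ones((9,9))))
                                                                         ~~~~~~~^^^^^^^^^^^^^^^^^^^^^^^^^^^^^^^^^^^^^^^^^^^^^^^^^^^^^
  File "h.py", line 16, in largest
    c=cv2.findContours(mask,cv2.RETR_EXTERNAL,cv2.CHAIN_APPROX_NONE)[0]; return max(c,key=cv2.contourArea)
                                                                                ~~~^^^^^^^^^^^^^^^^^^^^^^^
ValueError: max() iterable argument is empty
```

Request:
step_arm([
  [-0.03,0,0,0,45],
  [-0.06,0,0,0,45],
  [-0.09,0,0,0,45],
  [-0.12,0,0,0,45],
  [-0.15,0,0,0,45],
  [-0.18,0,0,0,45],
  [-0.2,0,0,0,45],
  [-0.22,0,0,0,45],
  [-0.24,0,0,0,45],
  [-0.26,0,0,0,45],
  [-0.27,0,0,0,45],
  [-0.28,0,0,0,45],
])

```text
time_s: 5.15
tcp_pos: [0.548, -0.1087, 0.0415]
eef_rot: [180.0, -0.0, -85.7]
contact_force: [-0.1, -3.5, 2.9]
gripper_width: 0.045
gripper_force: 1.9
```

Run:
```python
from h import *
s=r.get_state(); print(toj(s["tcp_pos"][:2]),s["contact_force"])
im=eyes.capture("top")[:,:,::-1]; sc=eyes.capture("scene")[:,:,::-1]
a=cv2.resize(im[110:260,180:380],(800,600),interpolation=cv2.INTER_CUBIC); b=cv2.resize(sc[130:280,160:360],(800,600),interpolation=cv2.INTER_CUBIC)
cv2.imwrite("pics/t1.png",cv2.resize(np.hstack([a,b]),(800,300)))
```

```text
[-149.86564057   -9.75974164] [-0.13475841 -3.5482936   2.91553699]
```

View pics/t1.png

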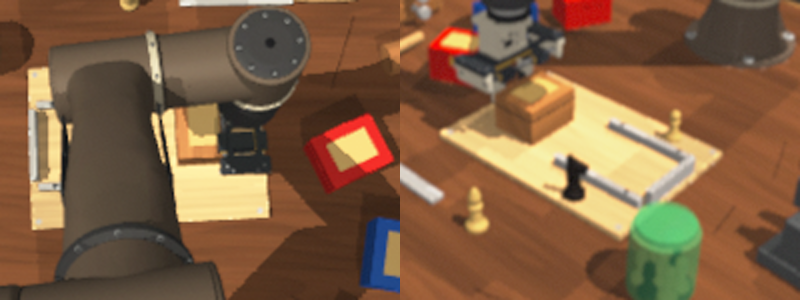

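The top view (left) is mostly hidden by the arm. The scene view (right) shows the box flush at the fingers, with its lid at about (538,95). I'll measure the lid corners in the scene view.

Run:
```python
from h import *
im=eyes.capture("scene")[:,:,::-1]; cv2.imwrite("pics/raw_s2.png",im)
cv2.imwrite("pics/s2.png",cv2.resize(im[150:230,190:290],(800,600+40),interpolation=cv2.INTER_CUBIC)[:600])
```

```text
(no output)
```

View pics/s2.png

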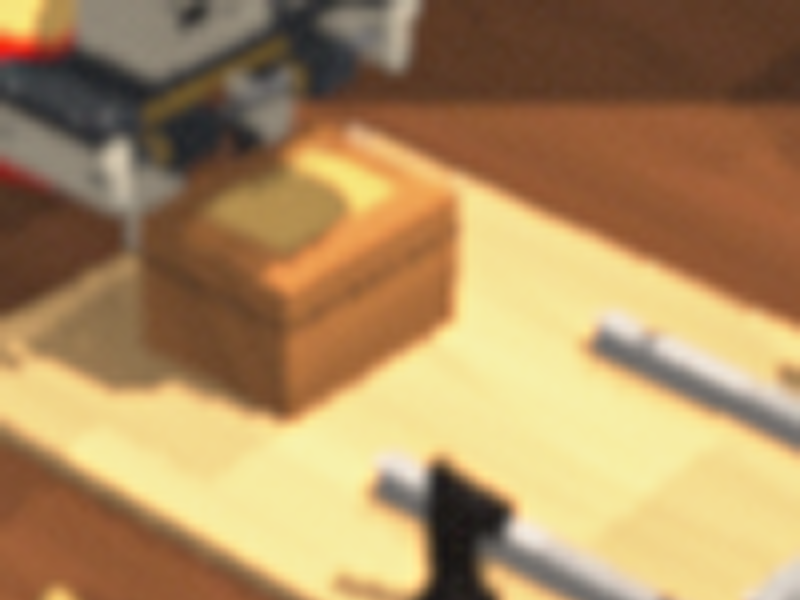

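The zoomed scene crop gives the lid corners F=(284,298), R=(460,190) and L≈(140,232). The bottom corners are F'=(288,418) and R'=(455,318), and the rail mouth tops are near (390,465) and (605,322).

```bash
cat >> h.py <<'E'
def pose_s(F,R,z,k=8,o=(190,150)):
    """front edge corners (right end F, left end R) in a scene crop -> jig length, box centre, yaw rel. jig"""
    P=ray("scene",(np.array([F,R])+.5)/k-.5+o,z); J=np.array([toj(p) for p in P]); d=J[1]-J[0]; a=np.arctan2(-d[0],d[1])
    print("len",np.hypot(*d).round(1),"centre",(J.mean(0)-45*np.array([np.cos(a),np.sin(a)])).round(1),"yaw",np.degrees(a).round(1))
E
python3 - <<'E'
from h import *
pose_s((284,298),(460,190),.082); pose_s((288,418),(455,318),.012)
g=lambda L:(np.array(L)+.5)/8-.5+[190,150]
for p in ray("scene",g([(390,465),(605,322)]),.03): print("rail mouth",toj(p).round(1))
print("side", [toj(p).round(1) for p in ray("scene",g([(284,298),(140,232)]),.082)])
E
```

```text
len 113.1 centre [-93.6 -14.6] yaw 1.6
len 105.9 centre [-100.7   -6.2] yaw -0.9
rail mouth [ 15.4 -74.2]
rail mouth [14.  66.9]
side [array([-47. , -69.8]), array([-127.8,  -73.6])]
```

Scene rays give the box at about (−95,−7±4) with yaw about 0. I want a firmer figure before the mouth, so I'll back off, rise and swing aside for a clear top view.

Request:
step_arm([
  [0.04,0,0,0,45],
  [0.1,0,0,0,45],
  [0.12,0,-0.1,0,45],
  [0.12,0,-0.26,0,45],
  [0.12,0,-0.42,0,45],
  [0.12,0,-0.58,0,45],
  [0.2,0,-0.7,0,45],
  [0.36,0,-0.7,0,45],
  [0.52,0,-0.7,0,45],
  [0.68,0,-0.7,0,45],
  [0.84,0,-0.7,0,45],
  [1,0,-0.7,0,45],
])

```text
time_s: 6.3
tcp_pos: [0.5663, -0.3605, 0.2162]
eef_rot: [180.0, 0.0, -85.7]
contact_force: [1.5, 0.2, -0.7]
gripper_width: 0.045
gripper_force: 0.0
```

Run:
```python
from h import *
s=r.get_state(); print(s["tcp_pos"],toj(s["tcp_pos"][:2]),s["joints"])
im=np.ascontiguousarray(eyes.capture("top")[:,:,::-1]); cv2.imwrite("pics/raw_t3.png",im)
cv2.imwrite("pics/t3.png",cv2.resize(im[130:240,180:330],(750,550),interpolation=cv2.INTER_CUBIC))
try:
  b,p,_,_=lidpose(im); print(b,toj(np.array(b[0])/1000),p,toj(np.array(p[0])/1000))
except Exception as e: print(e)
```

```text
[ 0.56633151 -0.36045995  0.21622869] [-402.28173983   -9.19481585] [-1.58978634e+01  2.05691856e+01 -6.30460207e-01 -4.20103430e-02
 -6.88203578e+01  2.02249095e+01]
((542.9613647460938, -52.217628479003906), (111.44969177246094, 94.66285705566406), 3.888157844543457) [-93.15481098  -9.00207526] ((543.6104736328125, -52.29579162597656), (70.10175323486328, 50.05994415283203), 3.664592981338501) [-93.28142346  -9.64349642]
```

View pics/t3.png

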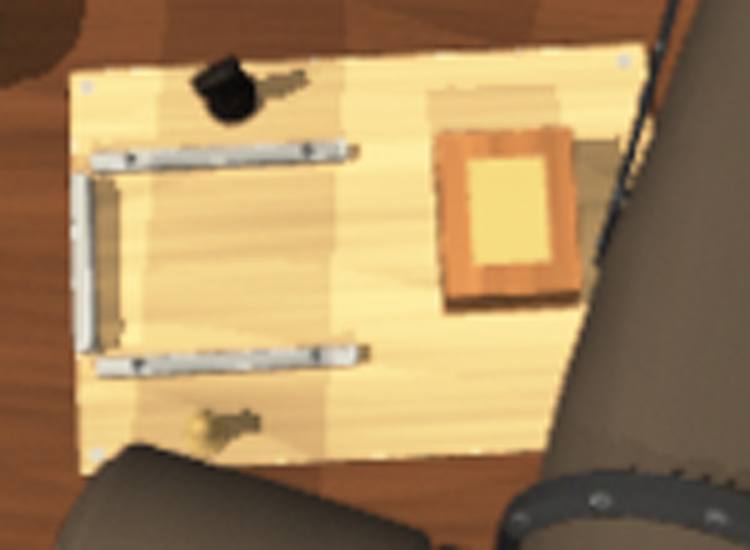

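The top view is clear now. The lid spans (435–580, 130–305) in the crop and measures 111×94 mm. The box is at jig (−93.5,−9) with yaw −0.5°, squared by the fingers. It needs about +8.5 mm sideways, so I'll return behind it and push slightly diagonally up to the mouth, then straight.

Request:
step_arm([
  [-0.16,0,0,0,45],
  [-0.32,0,0,0,45],
  [-0.48,0,0,0,45],
  [-0.64,0,0,0,45],
  [-0.8,0,0.02,0,45],
  [-0.88,0,0.15,0,45],
  [-0.88,0,0.3,0,45],
  [-0.88,0,0.45,0,45],
  [-0.88,0,0.58,0,45],
  [-0.88,0,0.66,0,45],
  [-0.88,0,0.7,0,45],
  [-0.88,0,0.7,0,45],
])

```text
time_s: 7.35
tcp_pos: [0.5486, -0.1393, 0.0391]
eef_rot: [179.7, 0.0, -85.7]
contact_force: [-0.3, -1.3, 0.0]
gripper_width: 0.0447
gripper_force: 0.0
```

Run:
```python
from h import *
s=r.get_state(); print(s["tcp_pos"],toj(s["tcp_pos"][:2]),s["contact_force"],s["eef_rot"])
for x,y in [(-152,-10),(-78,-1),(-5,-1)]: print(plan((*tow(x,y),.0415),-85.7))
```

```text
[ 0.54857763 -0.13926557  0.03907889] [-180.3788236    -8.07579214] [-0.29658713 -1.32398517  0.02329762] [ 1.79729130e+02  2.03721481e-02 -8.57270964e+01]
[-0.114 -0.008 -0.01  -0.   ]
[-0.41   0.028 -0.01  -0.   ]
[-0.702  0.029 -0.01  -0.   ]
```

Request:
step_arm([
  [-0.07,0,-0.01,0,45],
  [-0.11,0,-0.01,0,45],
  [-0.14,0.003,-0.01,0,45],
  [-0.17,0.007,-0.01,0,45],
  [-0.2,0.01,-0.01,0,45],
  [-0.23,0.014,-0.01,0,45],
  [-0.26,0.018,-0.01,0,45],
  [-0.29,0.022,-0.01,0,45],
  [-0.32,0.026,-0.01,0,45],
  [-0.35,0.03,-0.01,0,45],
  [-0.37,0.033,-0.01,0,45],
  [-0.38,0.034,-0.01,0,45],
])

```text
time_s: 8.35
tcp_pos: [0.5344, -0.0441, 0.044]
eef_rot: [180.0, -0.0, -85.6]
contact_force: [1.2, -3.5, 3.2]
gripper_width: 0.0452
gripper_force: 1.8
```

Request:
step_arm([
  [0.04,0,0,0,45],
  [0.1,0,0,0,45],
  [0.12,0,-0.1,0,45],
  [0.12,0,-0.26,0,45],
  [0.12,0,-0.42,0,45],
  [0.12,0,-0.58,0,45],
  [0.2,0,-0.7,0,45],
  [0.36,0,-0.7,0,45],
  [0.52,0,-0.7,0,45],
  [0.68,0,-0.7,0,45],
  [0.84,0,-0.7,0,45],
  [1,0,-0.7,0,45],
])

```text
time_s: 9.35
tcp_pos: [0.5529, -0.296, 0.2185]
eef_rot: [180.0, 0.1, -85.7]
contact_force: [1.0, 1.0, -1.0]
gripper_width: 0.0452
gripper_force: 0.0
```

Run:
```python
from h import *
s=r.get_state(); print(toj(s["tcp_pos"][:2]))
im=np.ascontiguousarray(eyes.capture("top")[:,:,::-1]); cv2.imwrite("pics/raw_t4.png",im)
cv2.imwrite("pics/t4.png",cv2.resize(im[130:240,180:330],(750,550),interpolation=cv2.INTER_CUBIC))
b,p,_,_=lidpose(im); print(b,toj(np.array(b[0])/1000),p,toj(np.array(p[0])/1000))
```

```text
[-336.98733811   -0.61930944]
((528.485107421875, 11.438976287841797), (111.68956756591797, 92.47651672363281), 4.437854290008545) [-28.59197971   0.66054215] ((529.4630737304688, 12.2919921875), (70.75151062011719, 50.927398681640625), 4.479954719543457) [-27.8146916   -0.37862936]
```

The box is at jig (−28, 0), yaw +0.1°, centred at the mouth. Next is a straight push down the lane.

Request:
step_arm([
  [-0.16,0,0,0,45],
  [-0.32,0,0,0,45],
  [-0.48,0,0,0,45],
  [-0.64,0,0,0,45],
  [-0.8,0,0.02,0,45],
  [-0.88,0,0.15,0,45],
  [-0.88,0,0.3,0,45],
  [-0.88,0,0.45,0,45],
  [-0.88,0,0.58,0,45],
  [-0.88,0,0.66,0,45],
  [-0.88,0,0.7,0,45],
  [-0.88,0,0.7,0,45],
])

```text
time_s: 10.4
tcp_pos: [0.5351, -0.0752, 0.0415]
eef_rot: [179.7, -0.0, -85.7]
contact_force: [0.5, 0.3, 1.0]
gripper_width: 0.045
gripper_force: 0.0
```

Run:
```python
from h import *
s=r.get_state(); print(s["tcp_pos"],toj(s["tcp_pos"][:2]),s["contact_force"],s["eef_rot"])
for x,y in [(-20,-1),(70,-1)]: print(plan((*tow(x,y),.0415),-85.7))
```

```text
[ 0.53506192 -0.07517927  0.04152154] [-115.45952843    0.59676705] [0.49974879 0.26318389 0.98515   ] [ 1.79706816e+02 -7.78734791e-03 -8.57284127e+01]
[-0.382 -0.006  0.    -0.   ]
[-0.742 -0.006  0.    -0.   ]
```

Request:
step_arm([
  [-0.06,0,0,0,45],
  [-0.1,0,0,0,45],
  [-0.13,0,0,0,45],
  [-0.16,0,0,0,45],
  [-0.2,0,0,0,45],
  [-0.24,0,0,0,45],
  [-0.28,0,0,0,45],
  [-0.32,0,0,0,45],
  [-0.36,0,0,0,45],
  [-0.39,0,0,0,45],
  [-0.41,0,0,0,45],
  [-0.42,0,0,0,45],
])

```text
time_s: 11.4
tcp_pos: [0.5289, 0.0308, 0.044]
eef_rot: [180.0, -0.0, -85.6]
contact_force: [1.1, -3.5, 3.1]
gripper_width: 0.045
gripper_force: 2.0
```

Run:
```python
from h import *
s=r.get_state(); print(s["tcp_pos"],toj(s["tcp_pos"][:2]),s["contact_force"],s["moment"],s["eef_rot"])
for x,y in [(72,0),(84,0)]: print(plan((*tow(x,y),.0415),-85.7))
im=eyes.capture("scene")[:,:,::-1]
cv2.imwrite("pics/s5.png",cv2.resize(im[150:260,190:340],(750,550),interpolation=cv2.INTER_CUBIC))
```

```text
[0.52893727 0.03080909 0.0440157 ] [-9.31029702 -1.24269878] [ 1.06792639 -3.46733849  3.14562438] [-1.26198518 -0.16685566  0.01848608] [ 1.79989518e+02 -3.57486300e-03 -8.56375967e+01]
[-0.325  0.005  0.01   0.001]
[-0.373  0.005  0.01   0.001]
```

View pics/s5.png

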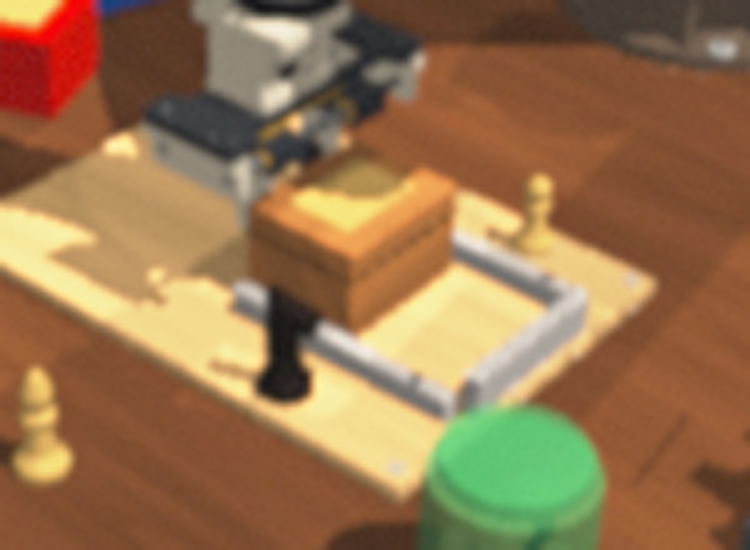

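The box is in the lane, square, with a gap to both rails and the knight untouched. I'll continue, slower at the end.

Request:
step_arm([
  [-0.03,0,0,0,45],
  [-0.06,0,0,0,45],
  [-0.09,0.001,0,0,45],
  [-0.12,0.002,0,0,45],
  [-0.15,0.003,0,0,45],
  [-0.18,0.003,0,0,45],
  [-0.21,0.003,0,0,45],
  [-0.24,0.003,0,0,45],
  [-0.27,0.003,0,0,45],
  [-0.29,0.003,0,0,45],
  [-0.31,0.003,0,0,45],
  [-0.32,0.003,0,0,45],
])

```text
time_s: 12.45
tcp_pos: [0.5222, 0.1103, 0.044]
eef_rot: [180.0, -0.0, -85.7]
contact_force: [-0.7, -1.7, -0.6]
gripper_width: 0.0451
gripper_force: 0.7
```

Request:
step_arm([
  [-0.008,0,0,0,45],
  [-0.014,0,0,0,45],
  [-0.02,0,0,0,45],
  [-0.026,0,0,0,45],
  [-0.032,0,0,0,45],
  [-0.032,0,0,0,45],
])

```text
time_s: 12.95
tcp_pos: [0.5217, 0.1178, 0.0441]
eef_rot: [-180.0, 0.0, -85.7]
contact_force: [0.6, -0.5, -0.4]
gripper_width: 0.0449
gripper_force: 0.2
```

Run:
```python
from h import *
s=r.get_state(); print(s["tcp_pos"],toj(s["tcp_pos"][:2]),s["contact_force"],s["moment"],s["eef_rot"])
```

```text
[0.52173463 0.11780327 0.04409902] [77.97905712 -0.58303897] [ 0.57428381 -0.49539738 -0.40873671] [-0.12841035  0.03482558 -0.06063109] [-1.79991511e+02  9.45175337e-03 -8.56923137e+01]
```

Request:
step_arm([
  [-0.006,0,0,0,45],
  [-0.012,0,0,0,45],
  [-0.018,0,0,0,45],
  [-0.024,0,0,0,45],
])

```text
time_s: 13.28
tcp_pos: [0.5213, 0.1237, 0.0441]
eef_rot: [-180.0, -0.0, -85.7]
contact_force: [0.2, -1.8, 0.7]
gripper_width: 0.0448
gripper_force: 0.9
```

Request:
step_arm([
  [-0.004,0,0,0,45],
  [-0.008,0,0,0,45],
  [-0.008,0,0,0,45],
])

```text
time_s: 13.53
tcp_pos: [0.5211, 0.1245, 0.0443]
eef_rot: [180.0, -0.1, -85.7]
contact_force: [2.7, -9.1, 1.8]
gripper_width: 0.0451
gripper_force: 4.7
```

Request:
step_arm([
  [-0.004,0,0,0,45],
  [-0.006,0,0,0,45],
  [-0.006,0,0,0,45],
])

```text
time_s: 13.78
tcp_pos: [0.5211, 0.1246, 0.0445]
eef_rot: [180.0, -0.2, -85.7]
contact_force: [5.1, -16.3, 3.2]
gripper_width: 0.0446
gripper_force: 8.5
```

Request:
step_arm([
  [0.02,0,0,0,45],
  [0.08,0,0,0,45],
  [0.12,0,-0.1,0,45],
  [0.12,0,-0.26,0,45],
  [0.12,0,-0.42,0,45],
  [0.12,0,-0.58,0,45],
  [0.2,0,-0.7,0,45],
  [0.36,0,-0.7,0,45],
  [0.52,0,-0.7,0,45],
  [0.68,0,-0.7,0,45],
  [0.84,0,-0.7,0,45],
  [1,0,-0.7,0,45],
])

```text
time_s: 14.78
tcp_pos: [0.5399, -0.1235, 0.2196]
eef_rot: [-179.9, 0.0, -85.6]
contact_force: [1.3, 0.8, -0.7]
gripper_width: 0.0448
gripper_force: 0.0
```

Request:
step_arm([
  [0.16,0,0,0,45],
  [0.32,0,0,0,45],
  [0.48,0,0,0,45],
  [0.64,0,0,0,45],
  [0.72,0,0,0,45],
  [0.72,0,0,0,45],
  [0.72,0,0,0,45],
])

```text
time_s: 15.37
tcp_pos: [0.5532, -0.3027, 0.2184]
eef_rot: [180.0, 0.0, -85.8]
contact_force: [-0.1, 1.0, -0.1]
gripper_width: 0.0449
gripper_force: 0.0
```

Run:
```python
from h import *
im=np.ascontiguousarray(eyes.capture("top")[:,:,::-1]); sc=eyes.capture("scene")[:,:,::-1]
a=cv2.resize(im[130:240,180:330],(750,550),interpolation=cv2.INTER_CUBIC)[:,:450]; b=cv2.resize(sc[165:275,230:300],(350,550),interpolation=cv2.INTER_CUBIC)
cv2.imwrite("pics/t6.png",np.hstack([a,b]))
b,p,_,_=lidpose(im); print(b,toj(np.array(b[0])/1000),p,toj(np.array(p[0])/1000))
```

```text
((514.0806884765625, 179.35919189453125), (109.80924987792969, 87.07836151123047), 4.600480079650879) [139.93558791   2.43397061] ((515.0792236328125, 181.23825073242188), (69.5735092163086, 49.64045715332031), 4.022484302520752) [141.73448855   1.29735675]
```

View pics/t6.png

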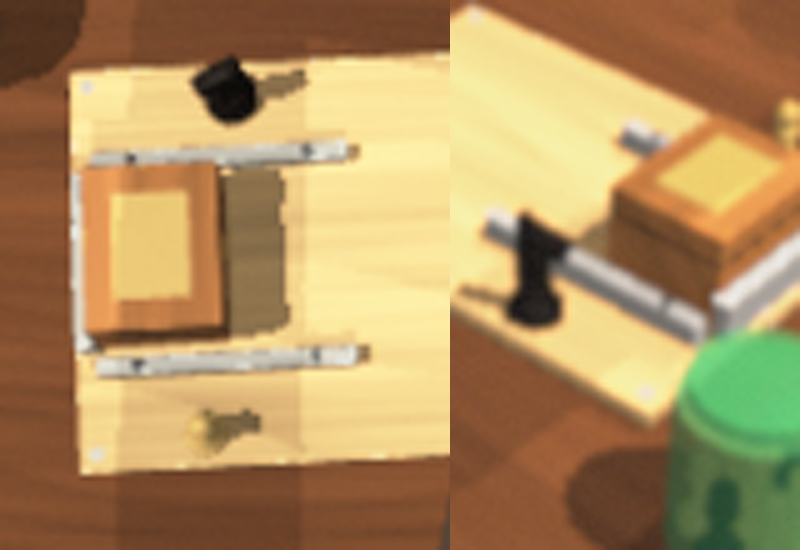

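The box sits at jig (≈140.5, +1.5) with yaw about 0, against the stop. Its lid is at crop (82–222, 165–335), with gaps to both rails. The knight and pawn stand where they were, and the arm is clear.

```bash
python3 -c "
from plant import workorder; print(workorder.close_job())"
```

```text
the job is handed in; nothing more can be done
None
```

The job is handed in: the box sits square against the end stop, centred in the lane to within about 2 mm, with no rail contact seen and the knight and pawn where they stood.

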